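Close the lamp cover of the ultraviolet sanitising box

ROBOT

A 6-joint arm with a two-finger parallel gripper is mounted at the origin on the work surface. World frame = base frame: x ahead of the robot, y to its left, z up, the work surface at z = 0. Lengths are in m, angles in rad, forces in N, time in s.
With the tool pointing down it reaches from about 0.4 to 0.925 m from the base axis. Payload 3.4 kg.
Tool frame: the origin (TCP) lies midway between the tips of the shut fingers; the grasp point (between the pads) lies 19 mm behind it; z points along the fingers, y is the line along which they close (so a half turn about z gives the same grasp; the last joint's range is limited). The gripper opens to 85 mm and grips with 20 to 120 N. Pads are 22 mm wide; open, the fingers measure 114 mm over their backs; the gripper's body (76 mm by 85 mm) begins 54 mm behind the grasp point. The pads swing forward as they close: fully open they stand 13 mm farther back than shut.
Start: joints at [-1.274, 0.307, 1.506, -0, 1.328, -0.073], TCP at [0.208, -0.536, 0.231] pointing down, gripper open.
Joint ranges: [-3.12, 3.12], [-1.05, 2.28], [0.14, 2.33], [-1.42, 4.57], [0.1, 2.73], [-2.68, 2.68]. Speed limits (rad/s): [2.57, 2.57, 3.14, 3.14, 3.14, 3.14].

INTERFACE

Orientations are given as a 3x3 rotation matrix whose columns are the frame's x, y, z axes.
In Python, from workcell import ctrl gives the robot as it stands.
- The arm moves only by the tool play_rows, never from a script. Its argument "rows" is a list of rows, each a list of 7 numbers: the shift along the tool's x, y, z in units of 0.5 m (1.0 is 0.5 m), then the turn, a rotation vector about the tool's x, y, z in units of 180 degrees (1.0 is 180 degrees), then the opening, from -1 (shut) to 1 (fully open). A call has 1 to 5 rows; each row is the pose to reach, as a shift and turn from the pose commanded when the call began, along the tool's axes at that moment, turning the shorter way round; what a row does not reach only later rows make up. A row lasts 1/8 s, in which the tool goes at most 62.5 mm and 10.7 degrees, less where a joint would pass 70% of its speed; a pose out of reach is approached as far as the arm can. A call with a number of a shift or a turn outside -1 to 1 is refused whole. A call with a gripper value outside its range is refused whole. The fingers move at their own pace and stop on an object; "squeeze" is the grip in N (left out, the last holds). Time passes only in rows, so rows that repeat a pose let the fingers close. It gives the time, the measured TCP pose, the force, the opening and the grip force at its end, in the units of the state.
- ctrl.read_state(): the state, without advancing time (a new reading comes with each control period).
- ctrl.get_image(name): name is "scene" or "top"; returns a dict with "image" (480x640x3 uint8, blue, green, red), "depth" (480x640 float32, m along the optical axis (not along the pixel's ray), 0 where there is no reading), "vfov" (degrees; the focal length in pixels is half the picture's height over the tangent of half this angle, whatever the lens; pixels are square), "cx", "cy" (the principal point, pixels), "eye" and "rotation" of the camera in the world. Camera axes: x right, y up, looking along -z (the intrinsics and any distortion apply to the point x, -y, -z); pixel columns grow to the right and rows downward; lengths in m; the calibration is good to about 2 mm. A picture is of the moment at which its call begins.
- ctrl.job_done(): hands the job in; it is judged then, once.
The state is a dict: "time_s": time; "q": joint angles; "dq": joint speeds; "joint_torque": joint torques, N m; "tool_pos": TCP position; "orientation": TCP orientation; "contact_force": force on the tool from outside, world axes, zero at the start; "ft_torque": the same for the moment, N m; "width": finger opening in m; "grip_force": force on a finger pad.
Only numpy, scipy, OpenCV 4.12 (cv2) and the standard library are available. Lean on these libraries where they do the work, as an engineer would, in place of code of your own. Each camera call takes 0.05 s, during which the arm holds its last target. There are 200 camera calls.

TASK

The aluminium lamp cover on top of the beige sanitising box was left slid forward, with its front edge on the box top and its underside propped on the two locating pins. Without picking it up, nudge it across with the fingertips until both its holes drop over the pins and it lies flat on the box; then push the small steel swing catch round with a fingertip as far as it goes, so that it points across the cover's end. Leave the timer knob as it is set and everything else where it stands.

Things in the scene. Friction and masses are not known exactly. Their poses are not given: they have to be found in the camera images.
- sanitiser: Squat beige ultraviolet sanitising box, fixed, 260 (x) x 400 (y) x 100 mm high, flat top at z = 100 mm. Origin at the centre of its underside; x from its front (finger lip, towards the robot) to its rear, y along its length, z up. In the top a lamp opening, 88 (x) x 110 (y) mm, centred at x = +40, y = +50 mm, the centre of the cover's seat; a locating pin beyond each y end of it.
- pin0 (a point): Tip of the locating pin at the box's +y end of the lamp opening. Steel pin, 10 mm in diameter, 8 mm high above the box top, the upper 3.5 mm tapering to 4 mm across. It lies at box x = +40, y = +126 mm.
- pin1 (a point): Tip of the other, identical pin, at box x = +40, y = -26 mm; 152 mm from the first.
- cover: Lamp cover: loose flat aluminium plate, 120 (x) x 200 (y) x 5 mm, 0.2 to 0.45 kg; origin at its underside's centre; axes as the box's once seated. Starts 26-38 mm in front (-x) of its seat, up to 12 mm off in y, turned up to 8 degrees, tilted: front edge on the box top, underside on the pins. A few N slide it. Over the pins it drops flat (origin at the box top's height) and they stop it.
- cover_hole0 (a point): Centre of the cover's round through hole, 13 mm in diameter, at cover x = 0, y = +76 mm. Belongs over pin0.
- cover_hole1 (a point): Centre of the cover's oblong through hole, 13 mm (x) by 18 mm (y), at cover x = 0, y = -76 mm. Belongs over pin1.
- catch (a joint): Angle of the swing catch, rad. 0: against its stop, pointing to the box's -y, across the cover's +y end (closed). It grows anticlockwise seen from above; at 1.57 it points to the box's rear (+x), clear of the cover. Starts at 1.1 to 1.5. It stays where it is left; about 1 N at its stud turns it.
- catch_pivot (a point): Pivot of the swing catch on the box top (point at the height of the top), 30 mm beyond the seated cover's +y end, at box x = +70, y = +180 mm. A flat steel bar, 14 mm wide, with its underside 8 and its upper side 11 mm above the box top, reaches 52 mm from it.
- catch_stud (a point): Thumb stud on the catch bar, 43 mm from the pivot: upright steel cylinder, 12 mm in diameter, from 11 to 29 mm above the box top. This point is its centre, 20 mm above the box top.
- timer_mark (a point): Pointer mark at the rim of the ridged round black timer knob (48 mm across, 24 mm high) on the box top, near the front corner at the -y end; knob axis at box x = -78, y = -143 mm. It turns easily and must not be turned.
- chestpiece: Bronze-toned cardiology chestpiece, 45 mm across, 31 mm high, with a short stem to its +x, standing on the box top near the rear corner at the -y end. Origin at the centre of its underside. To be left alone.
- pot: White porcelain specimen pot, 72 mm across, 72 mm high, on the counter beside the box's +y end. Origin at the centre of its underside. To be left alone.
- caliper: Polished steel measuring caliper, 230 mm long (its x), lying on the counter beside the box's -y end. Origin at its middle, on the counter. To be left alone.
- jar: Clear jar with a steel lid, 60 mm across, 85 mm high, on the counter behind the box. Origin at the centre of its underside. To be left alone.
- wipes: White canister of wipes, 72 mm across, 115 mm high, on the counter behind the box. Origin at the centre of its underside. To be left alone.
- penlight: Aluminium penlight, 130 mm long (its x), 15 mm thick, lying on the counter beside the box's +y end, behind the pot. Origin at its middle, on the counter. To be left alone.
Not all that is in view belongs to the job. Of the things like the cover, leave any that is purple or yellow; of the rest the larger one is meant.

How it is judged:
By the outcome, as a careful person would: the job done as asked, in the order asked, and still so for the second after the job is handed in, with the robot touching nothing.
It also fails if it takes over 72 s, if anything falls off the work surface, if the arm or the gripper's body presses on something with over 40 N, if the wrist force passes 120 N, or if a joint passes its speed limit or range.

## Working session

There is one attempt and no reset: what is moved stays moved. The work goes in short steps, Python scripts to look and compute and a tool call to move; the robot and the scene stay as the last step left them, time stands still between calls to the robot, and variables do not carry over. Pictures are saved under pics/ and viewed, at most 10 in all, crops included, and the job is handed in when it is done.

Besides the shell and the picture viewer there is one more tool, called after "Emit:" as a command line: name --pt "numbers of a row" for each row, then --argument value for the rest. play_rows: Moves the arm, as the interface text tells. Shifts and turns lie within -1 to 1; 1 stands for 0.5 m of shift or 180 degrees of turn. Its arguments: {"type":"object","properties":{"rows":{"type":"array","items":{"type":"array","items":{"type":"number"}}},"squeeze":{"type":"number"}},"required":["rows"]}

```bash
ls && mkdir -p pics && cat > h.py <<'E'
import numpy as np, cv2
from workcell import ctrl
def snap(name,save=None):
    d=ctrl.get_image(name)
    if save: cv2.imwrite(save,d["image"]); np.savez(save[:-4]+".npz",**{k:d[k] for k in d})
    return d
def K(d):
    f=240/np.tan(np.radians(float(d["vfov"]))/2); return f
def px2w(d,u,v,depth=None,z=None):
    f=K(d); r=np.array([(u-d["cx"])/f,-(v-d["cy"])/f,-1.0]); R=np.array(d["rotation"]); e=np.array(d["eye"])
    w=R@r
    if z is not None: return e+w*(z-e[2])/w[2]
    if depth is None: depth=float(d["depth"][int(round(v)),int(round(u))])
    return e+w*depth
def w2px(d,p):
    f=K(d); c=np.array(d["rotation"]).T@(np.array(p)-np.array(d["eye"]))
    return np.array([d["cx"]+f*c[0]/-c[2], d["cy"]-f*c[1]/-c[2]])
E
python3 - <<'E'
from h import *
for n in("top","scene"):
    d=snap(n,f"pics/{n}0.png"); print(n,{k:np.round(d[k],4).tolist() for k in d if k not in("image","depth")})
print(ctrl.read_state())
E
```

```text
pics
top {'vfov': 46.4495, 'cx': 314.7489, 'cy': 233.303, 'eye': [0.4402, -0.0419, 1.4092], 'rotation': [[0.0078, 0.9981, -0.0616], [-1.0, 0.0076, -0.0046], [-0.0041, 0.0616, 0.9981]]}
scene {'vfov': 54.4812, 'cx': 322.655, 'cy': 238.3801, 'eye': [1.2557, 0.1091, 0.729], 'rotation': [[-0.1948, -0.6333, 0.749], [0.9807, -0.1151, 0.1578], [-0.0137, 0.7653, 0.6436]]}
{'time_s': 0.1, 'q': array([-1.27446170e+00,  3.07506854e-01,  1.50750743e+00, -3.91598362e-05,
        1.32841323e+00, -7.34837557e-02]), 'dq': array([ 0.00037607, -0.0007013 , -0.00354395,  0.00105345,  0.00087902,
       -0.0015573 ]), 'joint_torque': array([-1.43866187e-04, -4.58529425e+01, -2.52608460e+01, -2.78476045e-04,
        5.47686082e-03, -1.21267796e-06]), 'tool_pos': array([ 0.20762519, -0.53555043,  0.23048152]), 'orientation': array([[ 9.32389625e-01,  3.61454367e-01, -5.72166181e-04],
       [ 3.61454806e-01, -9.32388000e-01,  1.74377843e-03],
       [ 9.68154465e-05, -1.83269313e-03, -9.99998316e-01]]), 'contact_force': array([-0.51657694, -0.77407867,  0.08073774]), 'ft_torque': array([-0.03559808, -0.03705498, -0.0332373 ]), 'grip_force': 0.0, 'width': 0.08532544602896189}
```

View pics/top0.png

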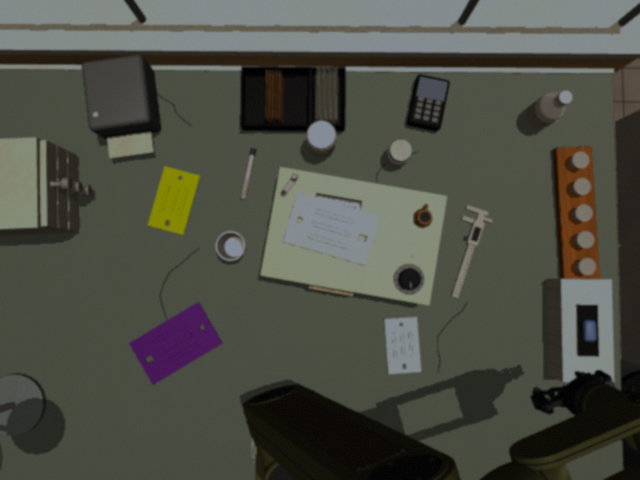

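View pics/scene0.png

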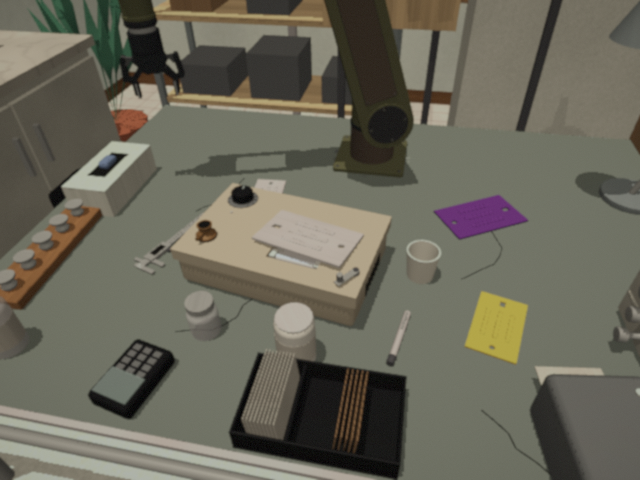

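The top view shows the box with corners near (280,168), (447,195), (431,305) and (262,277). The cover is at about (332,229), the catch at (289,183), the knob at (408,279) and the chestpiece at (423,216). The purple, yellow and small white plates are decoys. Next I'll measure the box pose.

```bash
cat >> h.py <<'E'
def cloud(d):
    f=K(d); v,u=np.mgrid[0:480,0:640]; D=d["depth"]
    c=np.stack([(u-d["cx"])/f*D,-(v-d["cy"])/f*D,-D],-1)
    P=c@np.array(d["rotation"]).T+np.array(d["eye"]); P[D<=0]=np.nan; return P
E
python3 - <<'E'
from h import *
for n in("top","scene"):
    d=dict(np.load(f"pics/{n}0.npz")); P=cloud(d)
    z=P[...,2]
    print(n,"z table",np.nanmedian(z[(abs(z)<.03)]))
    m=(z>.06)&(z<.2)&(P[...,0]>.3)&(P[...,0]<.85)&(abs(P[...,1])<.35)
    k,l,st,c=cv2.connectedComponentsWithStats(m.astype(np.uint8))
    i=1+np.argmax(st[1:,4]); mm=l==i
    zz=z[mm]; print("ztop hist",np.percentile(zz,[2,10,30,50,70,90,98]).round(4), mm.sum())
    mm&=(z>.09)
    r=cv2.minAreaRect(P[mm][:,:2].astype(np.float32)*1000); print(r, cv2.boxPoints(r).round(1).tolist())
d=dict(np.load("pics/top0.npz"))
im=cv2.resize(d["image"][155:315,250:460],None,fx=3.8,fy=3.7,interpolation=cv2.INTER_CUBIC)
cv2.imwrite("pics/crop0.png",np.clip(im.astype(float)*1.3,0,255).astype(np.uint8)[:600,:800])
E
```

```text
top z table 0.0005127911003017793
ztop hist [0.0816 0.0965 0.099  0.101  0.104  0.1125 0.123 ] 18921
((517.4661865234375, -126.9742431640625), (401.0928039550781, 260.90081787109375), 80.44315338134766) [[355.5, -303.1000061035156], [612.7999877929688, -346.3999938964844], [679.4000244140625, 49.099998474121094], [422.1000061035156, 92.4000015258789]]
scene z table 0.0012012641104274246
ztop hist [0.0644 0.0871 0.1    0.101  0.1024 0.1132 0.1238] 17324
((517.67578125, -129.4115753173828), (402.4211730957031, 266.3831787109375), 80.30280303955078) [[352.5, -305.29998779296875], [615.0999755859375, -350.20001220703125], [682.9000244140625, 46.5], [420.29998779296875, 91.4000015258789]]
```

View pics/crop0.png

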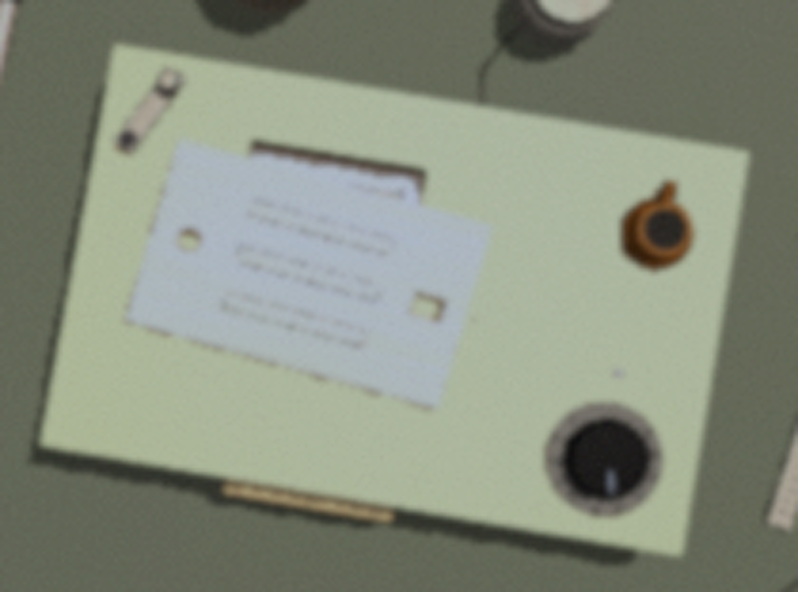

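The crop shows the cover's holes at crop px (189,240) and (428,306), which is (300,220) and (363,238) in the full image. The catch runs from (127,140) to (172,80) and points to the rear. The lamp opening's rear edge shows along (255,145)-(425,172).

```bash
cat >> h.py <<'E'
C=np.array([.5175,-.1275]); YAW=np.radians(-9.6)
def tob(p):  # world -> box frame mm
    p=np.asarray(p,float); c,s=np.cos(YAW),np.sin(YAW); q=(p[...,:2]-C)@np.array([[c,-s],[s,c]])
    return 1000*q
def tow(b,z=None): # box mm -> world
    c,s=np.cos(YAW),np.sin(YAW); q=np.array([[c,-s],[s,c]])@(np.array(b[:2])/1000)+C
    return q if z is None else np.array([*q,z])
def coverrect(d):
    im=cv2.GaussianBlur(d["image"],(3,3),0).astype(int); P=cloud(d)
    m=(im[...,0]>im[...,1]-4)&(im[...,0]>90)&(im[...,2]<im[...,0]+25)
    m&=np.isfinite(P[...,2])&(P[...,2]>.085)&(P[...,2]<.14)
    b=tob(P); m&=(abs(b[...,0])<125)&(b[...,1]<165)&(b[...,1]>-120)
    m=cv2.morphologyEx(m.astype(np.uint8),cv2.MORPH_CLOSE,np.ones((5,5)))
    k,l,st,c=cv2.connectedComponentsWithStats(m); i=1+np.argmax(st[1:,4]); return (l==i),P
E
python3 - <<'E'
from h import *
d=dict(np.load("pics/top0.npz"))
cr=lambda x,y:(250+x/3.8,155+y/3.7)
for n,x,y,z in[("knob",606,457,.124),("hole0",189,240,.111),("hole1",428,306,.111),("op rear L",255,145,.1),("op rear R",425,172,.1),("catch pivot",127,140,.111),("stud",172,80,.129),("chest",660,232,.13)]:
    print(n,tob(px2w(d,*cr(x,y),z=z)).round(1))
for n in("top",):
    m,P=coverrect(d); Q=P[m]; 
    A=np.c_[Q[:,:2],np.ones(len(Q))]; w=np.linalg.lstsq(A,Q[:,2],rcond=None)[0]; print("plane",w.round(4),m.sum())
    v,u=np.nonzero(m); f=np.array([px2w(d,a,b,z=.110)[:2] for a,b in zip(u,v)])
    r=cv2.minAreaRect((tob(f)).astype(np.float32)); print(r,cv2.boxPoints(r).round(1).tolist())
    for p in cv2.boxPoints(r): q=tow(p); print(p.round(1), (w@[*q,1]).round(4))
E
```

```text
knob [ -77.6 -141.1]
hole0 [ 12.3 130.7]
hole1 [ -3.2 -20.6]
op rear L [ 80.  101.6]
op rear R [81.3 -5.1]
catch pivot [ 68.  179.4]
stud [107.6 157.6]
chest [  65.2 -149.3]
 ** On entry to DLASCL parameter number  4 had an illegal value
 ** On entry to DLASCL parameter number  4 had an illegal valueTraceback (most recent call last):
  File "<stdin>", line 8, in <module>
    x, resids, rank, s = _umath_linalg.lstsq(a, b, rcond,
                         ~~~~~~~~~~~~~~~~~~~^^^^^^^^^^^^^
                                             signature=signature)
                                             ^^^^^^^^^^^^^^^^^^^^
    raise LinAlgError("SVD did not converge in Linear Least Squares")
numpy.linalg.LinAlgError: SVD did not converge in Linear Least Squares
```

```bash
cat >> h.py <<'E'
from scipy.spatial.transform import Rotation as Ro
def go(bx,by,z,yaw=0):
    """shift/turn numbers to put TCP at box (bx,by) mm, height z m, tool x at box yaw deg"""
    s=ctrl.read_state(); R=np.array(s["orientation"]); p=tow((bx,by),z)
    a=YAW+np.radians(yaw); T=np.array([[np.cos(a),np.sin(a),0],[np.sin(a),-np.cos(a),0],[0,0,-1]])
    print("now box",tob(s["tool_pos"]).round(1),"z",round(s["tool_pos"][2],4),"F",s["contact_force"].round(1),"w",round(s["width"],4),"t",s["time_s"])
    print("shift",(R.T@(p-s["tool_pos"])/.5).round(4),"turn",(Ro.from_matrix(R.T@T).as_rotvec()/np.pi).round(4))
E
python3 -c "
from h import *
go(-95,50,.20)"
```

```text
now box [-237.5 -454. ] z 0.2305 F [-0.5 -0.8  0.1] w 0.0853 t 0.1
shift [ 0.7608 -0.72    0.0624] turn [-6.000e-04  1.000e-04  1.711e-01]
```

Emit:
play_rows --pt "0.15 -0.144 0 0 0 0.05 1" --pt "0.3 -0.29 0 0 0 0.1 1" --pt "0.46 -0.43 0.02 0 0 0.14 1" --pt "0.61 -0.576 0.04 0 0 0.17 1" --pt "0.761 -0.72 0.0624 -0.0006 0 0.1711 1"

```text
time_s: 0.72
tool_pos: [0.3421, -0.2524, 0.218]
orientation: [[0.986, -0.169, 0.001], [-0.169, -0.986, -0.002], [0.001, 0.002, -1.0]]
contact_force: [1.1, 0.3, -0.4]
width: 0.0855
grip_force: 0.0
```

```bash
python3 -c "
from h import *
go(-95,50,.20)"
```

```text
now box [-152.2 -152.4] z 0.218 F [ 1.1  0.3 -0.4] w 0.0855 t 0.725
shift [ 0.1136 -0.4051  0.0354] turn [ 0.0006 -0.0003 -0.0006]
```

Emit:
play_rows --pt "0.05 -0.11 0.01 0 0 0 1" --pt "0.1 -0.22 0.03 0 0 0 1" --pt "0.114 -0.33 0.035 0 0 0 1" --pt "0.114 -0.405 0.035 0 0 0 1" --pt "0.114 -0.405 0.035 0 0 0 1"

```text
time_s: 1.35
tool_pos: [0.4313, -0.0618, 0.1999]
orientation: [[0.987, -0.162, -0.001], [-0.162, -0.987, -0.001], [-0.001, 0.001, -1.0]]
contact_force: [0.4, -0.4, 0.5]
width: 0.0855
grip_force: 0.0
```

```bash
python3 -c "
from h import *
go(-92,50,.10)
m,P=coverrect(dict(np.load('pics/top0.npz')));print(m.sum())"
```

```text
now box [-95.9  50.4] z 0.1999 F [ 0.4 -0.4  0.5] w 0.0855 t 1.35
shift [0.008  0.0007 0.1998] turn [0.0004 0.0003 0.0014]
4279
```

Emit:
play_rows --pt "0.004 0 0.08 0 0 0.0014 1" --pt "0.008 0 0.15 0 0 0.0014 1" --pt "0.008 0 0.19 0 0 0.0014 1" --pt "0.008 0 0.2 0 0 0.0014 1" --pt "0.008 0 0.204 0 0 0.0014 1"

```text
time_s: 1.98
tool_pos: [0.4358, -0.0657, 0.0985]
orientation: [[0.985, -0.172, 0.0], [-0.172, -0.985, -0.002], [0.001, 0.002, -1.0]]
contact_force: [-0.2, -0.4, 0.5]
width: 0.0854
grip_force: 0.0
```

Emit:
play_rows --pt "0 0 0.002 0 0 0 1" --pt "0 0 0.004 0 0 0 1" --pt "0 0 0.006 0 0 0 1" --pt "0 0 0.008 0 0 0 1"

```text
time_s: 2.48
tool_pos: [0.4357, -0.065, 0.0945]
orientation: [[0.985, -0.171, 0.001], [-0.171, -0.985, -0.002], [0.001, 0.002, -1.0]]
contact_force: [0.2, 0.3, 0.4]
width: 0.0854
grip_force: 0.0
```

Emit:
play_rows --pt "0 0 0.002 0 0 0 1" --pt "0 0 0.004 0 0 0 1" --pt "0 0 0.006 0 0 0 1" --pt "0 0 0.007 0 0 0 1"

```text
time_s: 2.98
tool_pos: [0.4355, -0.065, 0.0908]
orientation: [[0.985, -0.171, 0.0], [-0.171, -0.985, -0.002], [0.0, 0.002, -1.0]]
contact_force: [0.2, -0.4, 0.4]
width: 0.0852
grip_force: 0.0
```

Emit:
play_rows --pt "0 0 0.0015 0 0 0 1" --pt "0 0 0.003 0 0 0 1"

```text
time_s: 3.22
tool_pos: [0.4356, -0.065, 0.0893]
orientation: [[0.985, -0.171, 0.0], [-0.171, -0.985, -0.002], [0.001, 0.002, -1.0]]
contact_force: [-0.2, 0.1, -0.1]
width: 0.0855
grip_force: 0.0
```

Emit:
play_rows --pt "0 0 0.0015 0 0 0 1" --pt "0 0 0.003 0 0 0 1"

```text
time_s: 3.48
tool_pos: [0.4356, -0.0651, 0.0878]
orientation: [[0.985, -0.171, 0.0], [-0.171, -0.985, -0.002], [0.001, 0.002, -1.0]]
contact_force: [0.6, -1.1, -0.1]
width: 0.0853
grip_force: 0.0
```

Emit:
play_rows --pt "0 0 0.0015 0 0 0 1" --pt "0 0 0.002 0 0 0 1"

```text
time_s: 3.72
tool_pos: [0.4355, -0.065, 0.0869]
orientation: [[0.985, -0.171, 0.0], [-0.171, -0.985, -0.002], [0.0, 0.002, -1.0]]
contact_force: [-0.3, -0.0, 3.5]
width: 0.0852
grip_force: 1.4
```

```bash
python3 -c "
from h import *
go(-72,50,.09)"
```

```text
now box [-91.2  47.9] z 0.0869 F [-0.3 -0.   3.5] w 0.0852 t 3.725
shift [ 0.0384 -0.0043 -0.0062] turn [ 0.0006 -0.0001 -0.0014]
```

Emit:
play_rows --pt "0 0 -0.0035 0 0 0 1" --pt "0.01 -0.002 -0.0035 0 0 0 1" --pt "0.02 -0.004 -0.0035 0 0 0 1" --pt "0.03 -0.004 -0.0035 0 0 0 1" --pt "0.038 -0.004 -0.0035 0 0 0 1"

```text
time_s: 4.35
tool_pos: [0.4552, -0.0664, 0.0886]
orientation: [[0.985, -0.171, 0.0], [-0.171, -0.985, -0.002], [0.001, 0.002, -1.0]]
contact_force: [0.9, -0.1, -0.8]
width: 0.0855
grip_force: 0.0
```

Emit:
play_rows --pt "0.005 0 0 0 0 0 1" --pt "0.01 0 0 0 0 0 1" --pt "0.015 0 0 0 0 0 1" --pt "0.02 0 0 0 0 0 1" --pt "0.025 0 0 0 0 0 1"

```text
time_s: 4.97
tool_pos: [0.467, -0.0685, 0.0886]
orientation: [[0.985, -0.171, 0.0], [-0.171, -0.985, -0.002], [0.0, 0.002, -1.0]]
contact_force: [-1.1, -0.8, 0.3]
width: 0.0851
grip_force: 0.4
```

Emit:
play_rows --pt "0.005 0 0 0 0 0 1" --pt "0.01 0 0 0 0 0 1" --pt "0.015 0 0 0 0 0 1" --pt "0.02 0 0 0 0 0 1" --pt "0.02 0 0 0 0 0 1"

```text
time_s: 5.6
tool_pos: [0.4773, -0.0702, 0.0887]
orientation: [[0.985, -0.171, 0.001], [-0.171, -0.985, -0.002], [0.001, 0.002, -1.0]]
contact_force: [-0.9, 0.1, 0.3]
width: 0.0855
grip_force: 0.1
```

```bash
python3 - <<'E'
from h import *
go(-43,50,.0887)
d=snap("top","pics/top1.png")
cv2.imwrite("pics/crop1.png",cv2.resize(d["image"][155:315,250:460],None,fx=3.8,fy=3.7,interpolation=cv2.INTER_CUBIC))
snap("scene","pics/scene1.png")
E
```

```text
now box [-49.1  49.8] z 0.0887 F [-0.9  0.1  0.3] w 0.0855 t 5.6
shift [ 0.0123 -0.0005 -0.    ] turn [ 0.0006 -0.0004 -0.0015]
```

View pics/crop1.png

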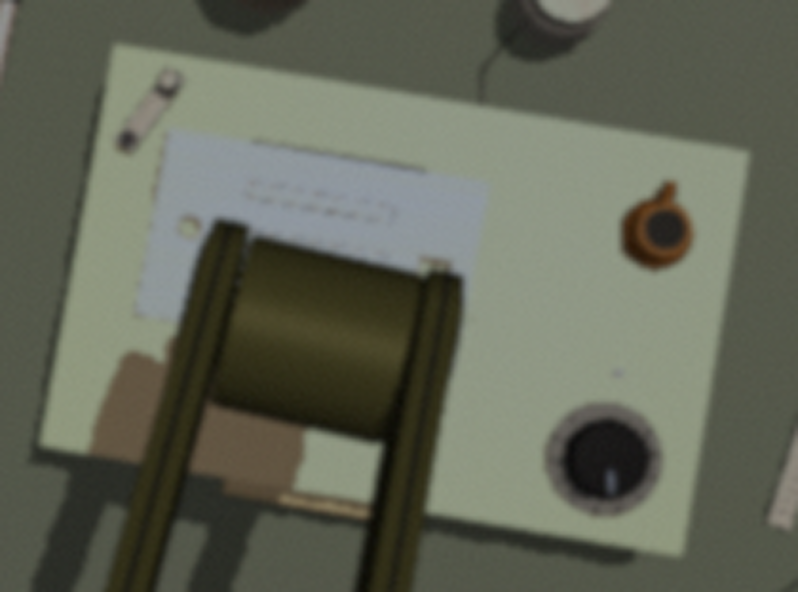

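The cover is almost square to the box now. Its rear corners are at (168,130) and (487,180) and hole0 is at (189,226) in the crop. The arm hides hole1 in part.

```bash
python3 - <<'E'
from h import *
d=dict(np.load("pics/top1.npz"))
cr=lambda x,y:(250+x/3.8,155+y/3.7)
for n,x,y,z in[("hole0",189,226,.112),("RL",168,130,.118),("RR",487,180,.118),("FL",137,317,.107),("hole1 rearR",452,262,.112)]: print(n,tob(px2w(d,*cr(x,y),z=z)).round(1))
m,P=coverrect(d)
print(m.sum())
b=np.array([tob(px2w(d,u,v,z=.114)) for v,u in zip(*np.nonzero(m))])
# end edges (y) and rear edge
for lo in(20,30,40,50,60,70):
    s=b[abs(b[:,0]-lo)<4]; print("x",lo,"ymin/max",s[:,1].min().round(1),s[:,1].max().round(1))
for lo in(-20,10,50,90,130):
    s=b[abs(b[:,1]-lo)<4]; print("y",lo,"xmax",s[:,0].max().round(1))
E
```

```text
hole0 [ 20.9 132.2]
RL [ 77.7 155.2]
RR [ 80.6 -42.2]
FL [-40.9 153.7]
hole1 rearR [ 26.6 -30.3]
2378
x 20 ymin/max -40.6 154.4
x 30 ymin/max -41.0 154.2
x 40 ymin/max -41.7 154.4
x 50 ymin/max -40.9 153.7
x 60 ymin/max -42.7 154.6
x 70 ymin/max -42.0 154.8
y -20 xmax 79.3
y 10 xmax 80.9
y 50 xmax 80.6
y 90 xmax 80.2
y 130 xmax 78.7
```

Emit:
play_rows --pt "-0.02 0 0 0 0 0 1" --pt "-0.03 0 -0.05 0 0 0 0" --pt "-0.03 -0.1 -0.14 0 0 0 -1" --pt "0.03 -0.2 -0.16 0 0 0 -1" --pt "0.12 -0.28 -0.16 0 0 0 -1"

```text
time_s: 6.32
tool_pos: [0.5602, 0.0593, 0.1707]
orientation: [[0.985, -0.171, 0.003], [-0.171, -0.985, -0.002], [0.004, 0.001, -1.0]]
contact_force: [0.2, -0.7, 0.6]
width: 0.0126
grip_force: 0.0
```

```bash
python3 -c "
from h import *
go(21,188,.12)"
```

```text
now box [ 10.9 191.3] z 0.1707 F [ 0.2 -0.7  0.6] w 0.0126 t 6.325
shift [0.0198 0.0065 0.1014] turn [ 0.0004 -0.0011 -0.0012]
```

Emit:
play_rows --pt "0.02 0.006 0.04 0 0 0 -1" --pt "0.02 0.006 0.1 0 0 0 -1" --pt "0.02 0.006 0.13 0 0 0 -1" --pt "0.02 0.006 0.135 0 0 0 -1" --pt "0.02 0.006 0.135 0 0 0 -1"

```text
time_s: 6.95
tool_pos: [0.5694, 0.0527, 0.1015]
orientation: [[0.985, -0.172, 0.001], [-0.172, -0.985, -0.002], [0.001, 0.002, -1.0]]
contact_force: [1.1, 0.1, 0.0]
width: 0.0001
grip_force: 0.0
```

```bash
python3 -c "
from h import *
go(21,173,.103)"
```

```text
now box [ 21.1 186.3] z 0.1015 F [1.1 0.1 0. ] w 0.0001 t 6.95
shift [-0.      0.0266 -0.003 ] turn [ 0.0005 -0.0004 -0.0015]
```

Emit:
play_rows --pt "0 0.008 -0.003 0 0 0 -1" --pt "0 0.016 -0.003 0 0 0 -1" --pt "0 0.022 -0.003 0 0 0 -1" --pt "0 0.026 -0.003 0 0 0 -1" --pt "0 0.03 -0.003 0 0 0 -1"

```text
time_s: 7.58
tool_pos: [0.5666, 0.0379, 0.1025]
orientation: [[0.985, -0.171, 0.0], [-0.171, -0.985, -0.002], [0.001, 0.002, -1.0]]
contact_force: [-0.1, -1.0, 0.5]
width: 0.0002
grip_force: 0.0
```

Emit:
play_rows --pt "0 0.003 0 0 0 0 -1" --pt "0 0.006 0 0 0 0 -1" --pt "0 0.009 0 0 0 0 -1" --pt "0 0.0115 0 0 0 0 -1" --pt "0 0.0115 0 0 0 0 -1"

```text
time_s: 8.2
tool_pos: [0.5656, 0.0324, 0.1024]
orientation: [[0.985, -0.171, 0.0], [-0.171, -0.985, -0.002], [0.0, 0.002, -1.0]]
contact_force: [-0.0, 0.8, -0.1]
width: -0.0
grip_force: 0.2
```

```bash
python3 - <<'E'
from h import *
go(21,164.5,.103)
d=snap("top","pics/top2.png")
cv2.imwrite("pics/crop2.png",cv2.resize(d["image"][155:315,250:460],None,fx=3.8,fy=3.7,interpolation=cv2.INTER_CUBIC))
E
```

```text
now box [ 20.8 165.6] z 0.1024 F [-0.   0.8 -0.1] w -0.0 t 8.2
shift [ 0.0004  0.0023 -0.0011] turn [ 0.0006 -0.0001 -0.0015]
```

View pics/crop2.png

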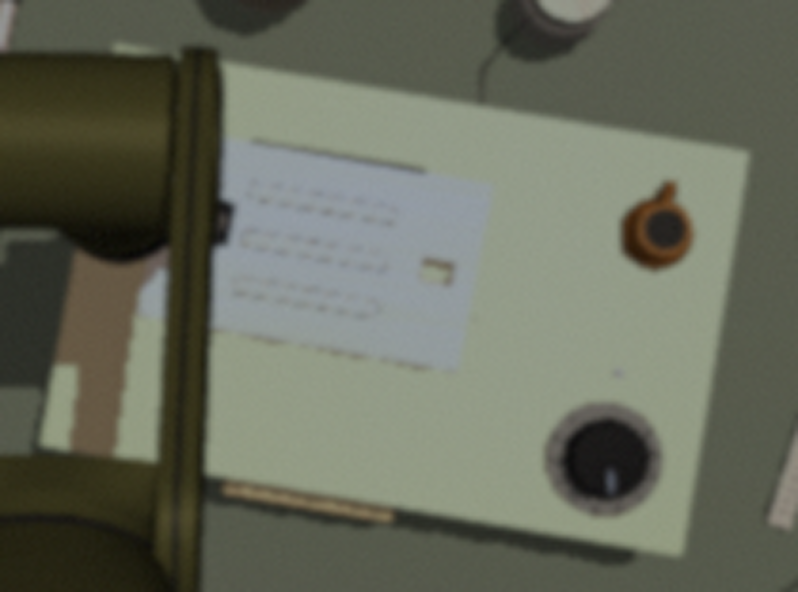

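Here the -y end of the cover and hole1 at crop (436,271) are visible. The arm hides the +y end. I'll measure the -y end edge.

```bash
cat >> h.py <<'E'
def ends(d,zs=.113,xs=(-20,0,20,40,60,70),ys=(-20,10,50,90,130)):
    m,P=coverrect(d); b=np.array([tob(px2w(d,u,v,z=zs)) for v,u in zip(*np.nonzero(m))])
    for x in xs:
        s=b[abs(b[:,0]-x)<4]
        if len(s): print("x",x,"ymin/max",s[:,1].min().round(1),s[:,1].max().round(1))
    for y in ys:
        s=b[abs(b[:,1]-y)<4]
        if len(s): print("y",y,"x",s[:,0].min().round(1),s[:,0].max().round(1))
def crpx(x,y): return 250+x/3.8,155+y/3.7
E
python3 - <<'E'
from h import *
d=dict(np.load("pics/top2.npz")); ends(d); print(tob(px2w(d,*crpx(436,271),z=.112)).round(1))
E
```

```text
x -20 ymin/max -42.8 110.4
x 0 ymin/max -42.4 114.1
x 20 ymin/max -43.4 108.2
x 40 ymin/max -44.1 116.5
x 60 ymin/max -44.0 120.2
x 70 ymin/max -44.7 121.0
y -20 x -37.5 79.0
y 10 x -35.9 80.7
y 50 x -32.4 80.7
y 90 x -35.5 78.8
[ 19.3 -21.6]
```

Emit:
play_rows --pt "0 0.003 0 0 0 0 -1" --pt "0 0.006 0 0 0 0 -1" --pt "0 0.0085 0 0 0 0 -1" --pt "0 0.0085 0 0 0 0 -1"

```text
time_s: 8.75
tool_pos: [0.5649, 0.028, 0.1025]
orientation: [[0.985, -0.171, 0.0], [-0.171, -0.985, -0.002], [0.0, 0.002, -1.0]]
contact_force: [-0.6, 0.6, 0.4]
width: -0.0002
grip_force: 0.2
```

Emit:
play_rows --pt "0 -0.015 0 0 0 0 -1" --pt "0 -0.03 -0.06 0 0 0 -1" --pt "-0.1 0.02 -0.1 0 0 0 0" --pt "-0.2 0.1 -0.1 0 0 0 1" --pt "-0.23 0.15 -0.1 0 0 0 1"

```text
time_s: 9.38
tool_pos: [0.4348, -0.0258, 0.1525]
orientation: [[0.985, -0.17, -0.002], [-0.17, -0.985, -0.002], [-0.002, 0.002, -1.0]]
contact_force: [0.9, -0.1, -0.1]
width: 0.054
grip_force: 0.0
```

```bash
python3 - <<'E'
from h import *
go(-65,50,.12)
d=snap("top","pics/top3.png"); ends(d)
E
```

```text
now box [-98.5  86.5] z 0.1525 F [ 0.9 -0.1 -0.1] w 0.054 t 9.375
shift [0.0673 0.0727 0.0651] turn [ 0.0007  0.0006 -0.0012]
x -20 ymin/max -45.9 148.3
x 0 ymin/max -46.9 147.0
x 20 ymin/max -48.0 148.4
x 40 ymin/max -48.6 147.1
x 60 ymin/max -50.1 147.7
x 70 ymin/max -49.3 147.9
y -20 x -39.4 78.2
y 10 x -37.4 80.3
y 50 x -37.4 80.3
y 90 x -35.9 78.8
y 130 x -36.0 78.5
```

Emit:
play_rows --pt "0.02 0.03 0 0 0 0 1" --pt "0.05 0.06 0 0 0 0 1" --pt "0.06 0.073 0.04 0 0 0 1" --pt "0.06 0.073 0.09 0 0 0 1" --pt "0.06 0.073 0.12 0 0 -0.001 1"

```text
time_s: 10.05
tool_pos: [0.4645, -0.0681, 0.0912]
orientation: [[0.986, -0.168, 0.0], [-0.168, -0.986, -0.002], [0.001, 0.002, -1.0]]
contact_force: [-0.2, 0.4, 0.5]
width: 0.0857
grip_force: 0.0
```

```bash
python3 - <<'E'
from h import *
go(-52,50,.0887)
E
```

```text
now box [-62.2  49.7] z 0.0912 F [-0.2  0.4  0.5] w 0.0857 t 10.05
shift [ 0.0204 -0.0006  0.0051] turn [ 0.0006 -0.0002 -0.0005]
```

Emit:
play_rows --pt "0.0 0 0.0045 0 0 0 1" --pt "0.01 0 0.0045 0 0 0 1" --pt "0.02 0 0.0045 0 0 0 1" --pt "0.03 0 0.0045 0 0 0 1" --pt "0.036 0 0.0045 0 0 0 1"

```text
time_s: 10.68
tool_pos: [0.4801, -0.0702, 0.0908]
orientation: [[0.986, -0.168, 0.0], [-0.168, -0.986, -0.002], [0.001, 0.002, -1.0]]
contact_force: [-1.4, 0.0, 3.7]
width: 0.0855
grip_force: 1.8
```

Emit:
play_rows --pt "0.004 0 0 0 0 0 1" --pt "0.008 0 0 0 0 0 1" --pt "0.012 0 0 0 0 0 1" --pt "0.014 0 0 0 0 0 1" --pt "0.014 0 0 0 0 0 1"

```text
time_s: 11.3
tool_pos: [0.4868, -0.0713, 0.0907]
orientation: [[0.986, -0.168, 0.0], [-0.168, -0.986, -0.002], [0.001, 0.002, -1.0]]
contact_force: [-2.6, 0.3, 5.1]
width: 0.0855
grip_force: 2.5
```

```bash
python3 - <<'E'
from h import *
go(-31,50,.0887)
d=snap("top","pics/top4.png"); ends(d)
E
```

```text
now box [-39.6  50.3] z 0.0907 F [-2.6  0.3  5.1] w 0.0855 t 11.3
shift [0.0173 0.0006 0.0039] turn [ 0.0006 -0.0002 -0.0004]
x -20 ymin/max -45.5 148.3
x 0 ymin/max -46.1 147.0
x 20 ymin/max -47.6 148.4
x 40 ymin/max -46.7 148.6
x 60 ymin/max -47.8 148.6
x 70 ymin/max -48.5 147.9
y -20 x 35.5 86.3
y 10 x 32.6 87.2
y 50 x 33.8 86.1
y 90 x 37.6 86.2
y 130 x -28.7 85.8
```

Emit:
play_rows --pt "-0.01 0 -0.004 0 0 0 1" --pt "-0.03 0 -0.004 0 0 0 1" --pt "-0.036 0 -0.004 0 0 0 1" --pt "-0.036 0 -0.004 0 0 0 1"

```text
time_s: 11.85
tool_pos: [0.4685, -0.0682, 0.0923]
orientation: [[0.986, -0.168, -0.0], [-0.168, -0.986, -0.002], [0.0, 0.002, -1.0]]
contact_force: [0.9, 0.1, 0.1]
width: 0.0855
grip_force: 0.0
```

```bash
python3 - <<'E'
from h import *
go(-40,50,.0885)
d=snap("scene","pics/scene2.png")
cv2.imwrite("pics/sc2.png",cv2.resize(d["image"][160:330,170:430],None,fx=3,fy=3,interpolation=cv2.INTER_CUBIC))
ends(snap("top"))
E
```

```text
now box [-58.2  50.3] z 0.0923 F [0.9 0.1 0.1] w 0.0855 t 11.85
shift [0.0364 0.0006 0.0076] turn [ 0.0006 -0.0001 -0.0005]
x -20 ymin/max -45.9 148.3
x 0 ymin/max -46.1 147.0
x 20 ymin/max -47.6 148.4
x 40 ymin/max -46.4 147.1
x 60 ymin/max -48.2 148.6
x 70 ymin/max -48.5 147.9
y -20 x 9.5 86.3
y 10 x 6.9 87.2
y 50 x 9.6 86.1
y 90 x 11.9 86.2
y 130 x -28.7 86.2
```

View pics/sc2.png

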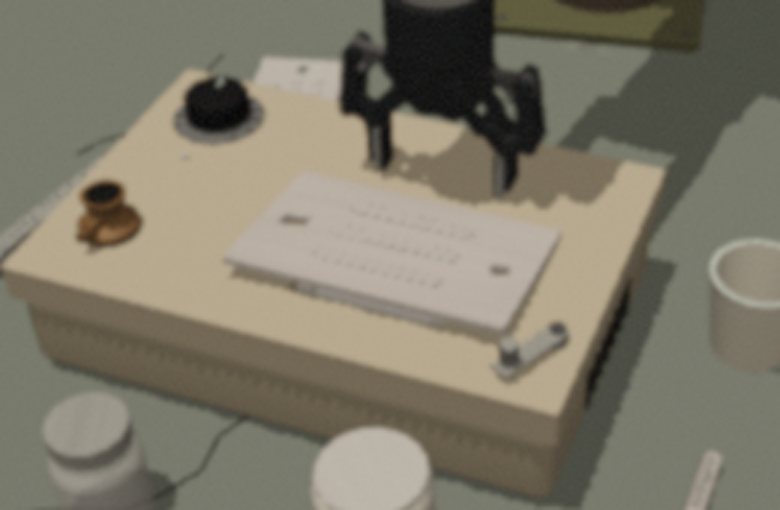

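The scene view shows the cover still tilted on the pins, with the fingers standing clear in front of it. The fingertips were too high on the last push, so I'll lower them and push again.

Emit:
play_rows --pt "0 0 0.005 0 0 0 1" --pt "0 0 0.0076 0 0 0 1" --pt "0.01 0 0.0076 0 0 0 1" --pt "0.02 0 0.0076 0 0 0 1" --pt "0.024 0 0.0076 0 0 0 1"

```text
time_s: 12.58
tool_pos: [0.4817, -0.0705, 0.0886]
orientation: [[0.986, -0.168, 0.001], [-0.168, -0.986, -0.002], [0.001, 0.002, -1.0]]
contact_force: [0.2, 0.4, 0.5]
width: 0.0852
grip_force: 0.0
```

Emit:
play_rows --pt "0.004 0 0 0 0 0 1" --pt "0.008 0 0 0 0 0 1" --pt "0.012 0 0 0 0 0 1" --pt "0.016 0 0 0 0 0 1" --pt "0.02 0 0 0 0 0 1"

```text
time_s: 13.2
tool_pos: [0.4908, -0.072, 0.0885]
orientation: [[0.986, -0.168, 0.0], [-0.168, -0.986, -0.002], [0.0, 0.002, -1.0]]
contact_force: [-1.1, 0.7, 0.1]
width: 0.0856
grip_force: 0.4
```

```bash
python3 - <<'E'
from h import *
go(-31,50,.0885)
ends(snap("top"))
E
```

```text
now box [-35.6  50.3] z 0.0885 F [-1.1  0.7  0.1] w 0.0856 t 13.2
shift [0.0093 0.0005 0.0001] turn [ 0.0006 -0.0001 -0.0005]
x -20 ymin/max -45.1 147.9
x 0 ymin/max -44.6 147.0
x 20 ymin/max -46.1 148.4
x 40 ymin/max -44.9 148.6
x 60 ymin/max -46.3 147.7
x 70 ymin/max -47.0 147.9
y -20 x 40.1 93.7
y 10 x 37.6 93.0
y 50 x 39.9 93.1
y 90 x 42.2 92.7
y 130 x -21.8 90.8
```

Emit:
play_rows --pt "0.0015 0 0 0 0 0 1" --pt "0.003 0 0 0 0 0 1" --pt "0.0045 0 0 0 0 0 1" --pt "0.006 0 0 0 0 0 1" --pt "0.006 0 0 0 0 0 1"

```text
time_s: 13.88
tool_pos: [0.4938, -0.0725, 0.0886]
orientation: [[0.986, -0.168, 0.0], [-0.168, -0.986, -0.002], [0.001, 0.002, -1.0]]
contact_force: [-0.0, 0.1, -0.1]
width: 0.085
grip_force: 0.0
```

Emit:
play_rows --pt "0.0015 0 0 0 0 0 1" --pt "0.003 0 0 0 0 0 1" --pt "0.0035 0 0 0 0 0 1"

```text
time_s: 14.25
tool_pos: [0.4955, -0.0728, 0.0886]
orientation: [[0.986, -0.168, 0.0], [-0.168, -0.986, -0.002], [0.001, 0.002, -1.0]]
contact_force: [-0.7, 0.3, 0.2]
width: 0.0855
grip_force: 0.0
```

```bash
cat >> h.py <<'E'
def heights(d):
    """median height (mm) of cover-top points on a box grid"""
    m,P=coverrect(d); b=tob(P)
    for x in(-10,20,50,80,95): print("h x",x,[round(1000*float(np.nanmedian(P[...,2][m&(abs(b[...,0]-x)<6)&(abs(b[...,1]-y)<10)])),1) if (m&(abs(b[...,0]-x)<6)&(abs(b[...,1]-y)<10)).any() else None for y in(-35,0,50,100,140)])
E
python3 - <<'E'
from h import *
go(-31,50,.0885)
d=snap("top"); ends(d); heights(d)
d=snap("scene","pics/scene3.png"); heights(d)
cv2.imwrite("pics/sc3.png",cv2.resize(d["image"][160:330,170:430],None,fx=3,fy=3,interpolation=cv2.INTER_CUBIC))
E
```

```text
now box [-30.8  50.2] z 0.0886 F [-0.7  0.3  0.2] w 0.0855 t 14.25
shift [-0.0004  0.0005  0.0002] turn [ 0.0006 -0.0002 -0.0005]
x -20 ymin/max -45.1 148.3
x 0 ymin/max -48.8 149.7
x 20 ymin/max -48.4 149.9
x 40 ymin/max -48.6 149.8
x 60 ymin/max -48.6 148.6
x 70 ymin/max -48.5 149.8
y -20 x 47.4 100.2
y 10 x 44.5 100.0
y 50 x 45.7 100.4
y 90 x 48.0 99.6
y 130 x -19.1 98.2
h x -10 [106.5, 478.7, None, None, 105.0]
h x 20 [105.5, None, None, 472.0, 104.8]
h x 50 [105.8, 104.7, 103.8, 103.4, 105.3]
h x 80 [106.7, 104.3, 104.7, 105.7, 104.3]
h x 95 [104.4, 105.5, 104.8, 104.0, 104.8]Traceback (most recent call last):
  File "<stdin>", line 4, in <module>
  File "h.py", line 54, in heights
    m,P=coverrect(d); b=tob(P)
        ~~~~~~~~~^^^
  File "h.py", line 35, in coverrect
    k,l,st,c=cv2.connectedComponentsWithStats(m); i=1+np.argmax(st[1:,4]); return (l==i),P
                                                      ~~~~~~~~~^^^^^^^^^^
    return _wrapfunc(a, 'argmax', axis=axis, out=out, **kwds)
    return bound(*args, **kwds)
ValueError: attempt to get argmax of an empty sequence
```

The cover has dropped flat: its top is at about 105 mm everywhere, and its rear edge reads about 100. I'll back off, check it, and go round to the catch.

Emit:
play_rows --pt "-0.02 0 0 0 0 0 1" --pt "-0.04 0 -0.05 0 0 0 0" --pt "-0.04 -0.06 -0.15 0 0 0 -1" --pt "-0.04 -0.16 -0.2 0 0 0 -1" --pt "-0.04 -0.2 -0.2 0 0 0 -1"

```text
time_s: 14.98
tool_pos: [0.4936, 0.0312, 0.191]
orientation: [[0.986, -0.167, 0.006], [-0.167, -0.986, -0.001], [0.006, 0.0, -1.0]]
contact_force: [-0.3, 0.1, -0.1]
width: 0.0122
grip_force: 0.0
```

```bash
python3 - <<'E'
from h import *
go(134,157,.19)
d=snap("top","pics/top5.png"); heights(d)
P=cloud(d); b=tob(P); m=(P[...,2]>.105)&(P[...,2]<.13)&(b[...,0]>135)&(b[...,0]<230)&(b[...,1]>0)&(b[...,1]<200); print("wipes",b[m].min(0),b[m].max(0),m.sum())
cv2.imwrite("pics/crop5.png",cv2.resize(d["image"][155:315,250:460],None,fx=3.8,fy=3.7,interpolation=cv2.INTER_CUBIC))
E
```

```text
now box [-50.  152.5] z 0.191 F [-0.3  0.1 -0.1] w 0.0122 t 14.975
shift [ 0.368  -0.0089  0.0041] turn [ 0.0001 -0.0018 -0.    ]
h x -10 [104.9, 104.9, 104.9, 104.7, None]
h x 20 [105.4, 104.6, 105.5, 105.0, None]
h x 50 [104.7, 104.7, 105.2, 104.8, 105.1]
h x 80 [105.5, 104.5, 104.9, 105.1, 104.2]
h x 95 [105.4, 104.5, 104.3, 104.7, 104.5]
wipes [182.61155511  83.74812817] [229.88323534 152.10180311] 467
```

View pics/crop5.png

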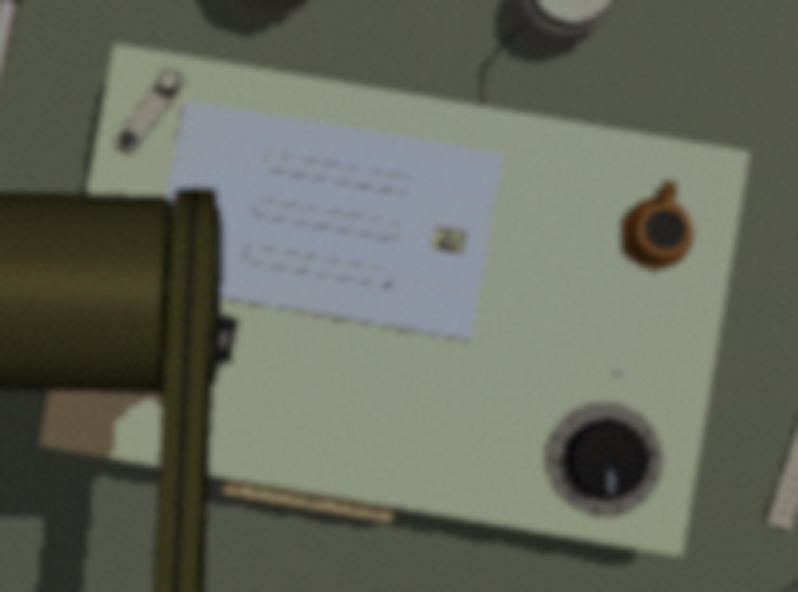

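The cover is seated and the pin shows inside hole1 at crop (450,238). The knob and chestpiece haven't moved. Next is the catch.

Emit:
play_rows --pt "0.1 0 0 0 0 0 -1" --pt "0.2 0 0 0 0 0 -1" --pt "0.3 -0.005 0 0 0 0 -1" --pt "0.368 -0.009 0 0 0 0 -1" --pt "0.37 -0.009 0.02 0 0 0 -1"

```text
time_s: 15.65
tool_pos: [0.6778, 0.0017, 0.178]
orientation: [[0.986, -0.169, 0.002], [-0.169, -0.986, -0.002], [0.002, 0.002, -1.0]]
contact_force: [-0.3, 0.1, 0.6]
width: 0.0001
grip_force: 0.0
```

```bash
python3 - <<'E'
from h import *
go(134,156,.117)
E
```

```text
now box [136.5 154.1] z 0.178 F [-0.3  0.1  0.6] w 0.0001 t 15.65
shift [-0.0053 -0.004   0.1219] turn [ 0.0006 -0.0008 -0.0007]
```

Emit:
play_rows --pt "-0.003 -0.003 0.06 0 0 0 -1" --pt "-0.004 -0.004 0.11 0 0 0 -1" --pt "-0.004 -0.004 0.121 0 0 0 -1" --pt "-0.014 -0.004 0.121 0 0 0 -1" --pt "-0.024 -0.002 0.121 0 0 0 -1"

```text
time_s: 16.27
tool_pos: [0.6663, 0.0045, 0.1194]
orientation: [[0.986, -0.168, 0.007], [-0.168, -0.986, -0.004], [0.007, 0.003, -1.0]]
contact_force: [7.3, -4.7, -4.9]
width: 0.0002
grip_force: 4.2
```

Emit:
play_rows --pt "-0.01 0.002 0 0 0 0 -1" --pt "-0.02 0.005 0 0 0 0 -1" --pt "-0.03 0.01 0 0 0 0 -1" --pt "-0.04 0.015 0 0 0 0 -1" --pt "-0.046 0.02 0 0 0 0 -1"

```text
time_s: 16.9
tool_pos: [0.6392, -0.0002, 0.1191]
orientation: [[0.986, -0.168, 0.001], [-0.168, -0.986, -0.001], [0.001, 0.001, -1.0]]
contact_force: [0.6, -0.0, 0.5]
width: -0.0001
grip_force: 0.4
```

```bash
python3 - <<'E'
from h import *
go(88,142,.117)
E
```

```text
now box [ 98.8 145.8] z 0.1191 F [ 0.6 -0.   0.5] w -0.0001 t 16.9
shift [-0.0216  0.0076  0.0041] turn [ 0.0004 -0.0004 -0.0005]
```

Emit:
play_rows --pt "-0.006 0.003 0 0 0 0 -1" --pt "-0.012 0.006 0 0 0 0 -1" --pt "-0.017 0.008 0 0 0 0 -1" --pt "-0.02 0.008 0 0 0 0 -1"

```text
time_s: 17.4
tool_pos: [0.6287, -0.0028, 0.1178]
orientation: [[0.986, -0.168, -0.0], [-0.168, -0.986, -0.002], [-0.0, 0.002, -1.0]]
contact_force: [0.6, -0.3, -1.1]
width: -0.0003
grip_force: 0.3
```

Emit:
play_rows --pt "-0.002 0 0 0 0 0 -1" --pt "-0.004 0 0 0 0 0 -1"

```text
time_s: 17.65
tool_pos: [0.6273, -0.0026, 0.118]
orientation: [[0.986, -0.168, 0.001], [-0.168, -0.986, -0.002], [0.001, 0.002, -1.0]]
contact_force: [2.1, -1.4, 0.1]
width: -0.0002
grip_force: 1.0
```

Emit:
play_rows --pt "-0.002 0 0 0 0 0 -1" --pt "-0.004 0 0 0 0 0 -1"

```text
time_s: 17.9
tool_pos: [0.627, -0.0024, 0.1182]
orientation: [[0.986, -0.168, 0.004], [-0.168, -0.986, -0.002], [0.004, 0.002, -1.0]]
contact_force: [5.5, -2.0, -2.6]
width: 0.0001
grip_force: 3.1
```

Contact force is climbing while the position holds, so the catch is at its stop. I'll back away and look.

Emit:
play_rows --pt "0.02 0 0 0 0 0 -1" --pt "0.04 0 -0.05 0 0 0 -1" --pt "0.04 0 -0.15 0 0 0 -1" --pt "0.0 0.0 -0.22 0 0 0 -1" --pt "-0.1 -0.1 -0.25 0 0 0 -1"

```text
time_s: 18.52
tool_pos: [0.5918, 0.0465, 0.2434]
orientation: [[0.985, -0.172, 0.005], [-0.172, -0.985, -0.002], [0.005, 0.001, -1.0]]
contact_force: [-0.1, 0.5, -0.9]
width: -0.0001
grip_force: 0.0
```

Emit:
play_rows --pt "-0.1 0 0 0 0 0 -1" --pt "-0.2 0 0 0 0 0 -1" --pt "-0.3 0 0 0 0 0 -1" --pt "-0.35 0 0 0 0 0 -1" --pt "-0.35 0 0 0 0 0 -1"

```text
time_s: 19.15
tool_pos: [0.4149, 0.0778, 0.2409]
orientation: [[0.986, -0.167, -0.002], [-0.167, -0.986, -0.002], [-0.001, 0.002, -1.0]]
contact_force: [0.4, 0.5, 0.0]
width: 0.0002
grip_force: 0.0
```

```bash
python3 - <<'E'
from h import *
go(0,0,.2)
d=snap("top","pics/top6.png"); heights(d)
cv2.imwrite("pics/crop6.png",cv2.resize(d["image"][155:315,250:460],None,fx=3.8,fy=3.7,interpolation=cv2.INTER_CUBIC))
E
```

```text
now box [-135.5  185.3] z 0.2409 F [0.4 0.5 0. ] w 0.0002 t 19.15
shift [0.2712 0.3704 0.0822] turn [ 0.0006  0.0004 -0.0001]
h x -10 [104.9, 104.6, 104.4, 103.6, 104.3]
h x 20 [104.4, 104.1, 104.7, 104.3, 104.7]
h x 50 [103.7, 104.8, 104.3, 105.4, 104.5]
h x 80 [104.8, 104.1, 105.4, 104.7, 105.3]
h x 95 [104.4, 105.3, 104.6, 104.5, 104.8]
```

View pics/crop6.png

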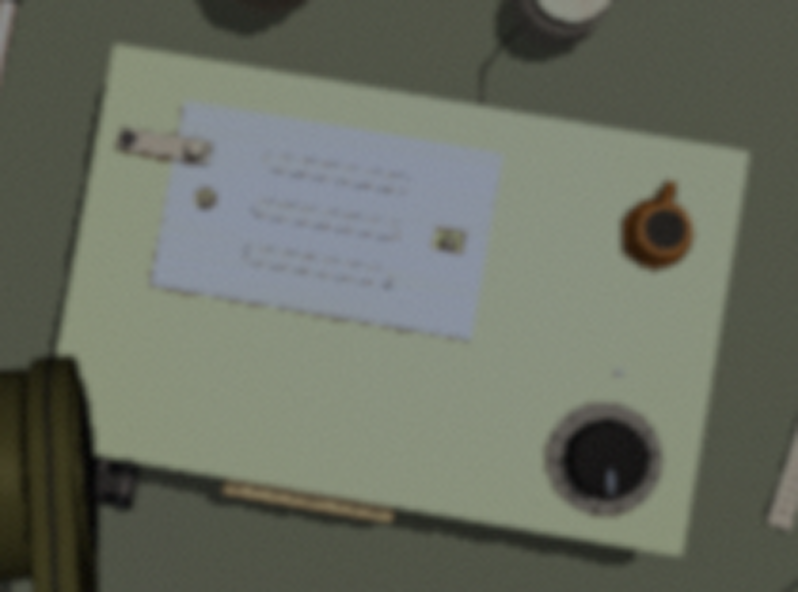

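The catch now lies across the cover's +y end, from pivot (127,140) to stud (193,150), parallel to the box edge. Both holes sit over their pins at (205,198) and (450,238), and the cover is flat. The knob and chestpiece are unchanged, and the arm is clear.

```bash
python3 - <<'E'
from h import *
d=dict(np.load("pics/top6.npz"))
a=tob(px2w(d,*crpx(127,140),z=.111)); b=tob(px2w(d,*crpx(193,150),z=.129)); print(a,b,np.arctan2(b[0]-a[0],a[1]-b[1]))
print(ctrl.job_done())
E
```

```text
[ 68.00869222 179.35622592] [ 66.60606211 137.34493176] -0.03337457980236414
the job is handed in; nothing more can be done
None
```

The cover lies flat with both holes over the pins, the catch is turned to its stop across the cover's end, nothing else on the box top was disturbed, and the job was handed in at about 19 s.

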